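# Feed a batten through the saw's guard window and hold it on the stop

## Robot

A 6-joint arm with a two-finger parallel gripper is mounted at the origin on the work surface. World frame = base frame: x ahead of the robot, y to its left, z up, the work surface at z = 0. Lengths are in m, angles in rad, forces in N, time in s.
With the tool pointing down it reaches from about 0.4 to 0.825 m from the base axis. Payload 7 kg.
Tool frame: the origin (TCP) lies between the finger pads; the fingertips stand 22 mm ahead of it and the grasp point (between the pads) lies 3 mm ahead of it; z points along the fingers, y is the line along which they close (so a half turn about z gives the same grasp; the last joint's range is limited). The gripper opens to 85 mm and grips with 20 to 120 N. Pads are 22 mm wide; open, the fingers measure 114 mm over their backs; the gripper's body (76 mm by 85 mm) begins 54 mm behind the grasp point. The pads swing forward as they close: fully open they stand 13 mm farther back than shut.
Start: joints at [-0.838, 0.359, 0.012, 0, -1.224, -0.288], TCP at [0.29, -0.609, 0.253] pointing down, gripper open.
Joint ranges: [-3.07, 3.07], [-1.43, 2.12], [-1.02, 1.25], [-3.03, 1.67], [-3.05, -0], [-3.03, 3.03]. Speed limits (rad/s): [2.39, 2.39, 3.01, 3.14, 3.14, 3.14].

## Interface

Orientations are given as a rotation vector (axis times angle).
In Python, from rig import status, optics, order gives the robot as it stands. The module is installed in compiled form; this text tells all that it offers.
- The arm moves only by the shell command python3 -m creep 'ROWS'. ROWS is JSON, a list of rows, each a list of 7 numbers: the shift along the tool's x, y, z in mm, then the turn, a rotation vector about the tool's x, y, z in degrees, then the closure, from 0 (fully open) to 1 (shut). In form: [[x, y, z, rx, ry, rz, fingers], ...]. A call has exactly 5 rows; each row is the pose to reach, as a shift and turn from the pose commanded when the call began, along the tool's axes at that moment; what a row does not reach only later rows make up. A row lasts 1/8 s, in which the tool goes at most 62.5 mm and 10.7 degrees, less where a joint would pass 70% of its speed; a pose out of reach is approached as far as the arm can. A call with a gripper value outside its range is refused whole. The fingers move at their own pace and stop on an object; the grip force is fixed at half the most. Time passes only in rows, so rows that repeat a pose let the fingers close, or fill a call up. It gives the time, the measured TCP pose, the force, the opening and the grip force at its end, in the units of the state.
- status.get_obs(): the state, without advancing time (a new reading comes with each control period).
- optics.snapshot(name): name is "side" or "top" or "wrist"; returns a dict with "img" (480x640x3 uint8, blue, green, red), "range_z" (480x640 float32, m along the optical axis (not along the pixel's ray), 0 where there is no reading), "K" (3x3 intrinsics, pixels), "extrinsics" (4x4, takes a point from world to camera coordinates). Camera axes: x right, y down, z forward; pixel columns grow to the right and rows downward; lengths in m; the calibration is good to about 2 mm. A picture is of the moment at which its call begins.
- order.finish_job(): hands the job in; it is judged then, once.
The state is a dict: "t": time; "qpos": joint angles; "joint_vel": joint speeds; "effort": joint torques, N m; "ee_pos": TCP position; "tool_rot": TCP orientation; "contact_force": force on the tool from outside, world axes, zero at the start; "torque": the same for the moment, N m; "gripper_width": opening from 0.0 (shut) to 1.0 (fully open); "grasp_force": force on a finger pad.
Only numpy, scipy, OpenCV 4.12 (cv2) and the standard library are available. Lean on these libraries where they do the work, as an engineer would, in place of code of your own. Each camera call takes 0.05 s, during which the arm holds its last target. There are 200 camera calls.

## Task

Pick up the long pale batten, lay it on the saw bed along the fence and feed it through the window in the yellow guard until you feel it butt fully home against the length stop inside, so that the stop's sprung plunger is pushed all the way in. Push gently, do not ram it, and leave the other things on the bench where they are. Finish while still gripping the batten and keeping it pressed home: the plunger springs out again if you let go.

Things in the scene. Friction and masses are not known exactly. Their poses are not given: they have to be found in the camera images.
- pale_batten: the workpiece: a straight batten of pale wood, 400 long (its x) x 44 wide (its y) x 30 high (its z), about 0.3 kg, lying flat on a green mat to the right; both ends are alike. Origin at the centre of its underside.
- saw: up-cut saw let into the bench (fixed, blade parked): aluminium bed, steel fence, clear guard hood with yellow edges. Origin on the bench top, below the fence face, in the outer face of the feed window; y along the fence in the feed direction (into the guard), x away from the robot, z up. In mm in this frame: bed x -130 to 60, y -300 to 260, top at z 15; hood x -130 to 60, y 0 to 260, top at z 160.
- window (a point): centre of the guard's feed window, in the guard's outer face (saw frame -23, 0, 31). The opening is 46 wide (saw x -46 to 0) and 32 high (z 15 to 47) for the 44 x 30 mm batten: 2 mm to spare each way. Its far side is the fence face, its bottom the bed; lips 11 mm long outside flare away at its near side and top. The length stop inside is not listed: feel for it.
- fence_end (a point): the fence's end outside the guard, on its face at the bed (saw frame 0, -45, 15). The fence face is the plane x = 0 of the saw; the fence lies beyond it (25 thick), runs from y -45 to 255, 40 high above the bed; a 15 mm nose before it bends away. The length stop is clamped on it inside: its flat solid face stands anywhere from saw y 68 to 128 mm, different each time; it does not slide.
- plunger (a joint): the red plunger of the stop's switch, in m: 0 sprung out (its tip then stands 8 mm before the stop's face, towards the window), 0.008 pushed fully in, flush with the face. Its spring takes 6 N to start and 11 N when fully in; beyond that the batten meets the solid stop.
- dark_batten: bystander: a dark walnut batten 300 x 44 x 30 lying on the green mat beside the pale one; origin at the centre of its underside, x along its length
- block_a: bystander: pale cut block 90 x 44 x 30, between robot and saw; origin under its centre
- block_b: bystander: pale cut block 70 x 44 x 30, between robot and saw; origin under its centre
- glue: bystander: small yellow glue bottle, 48 across, 110 high, near the saw's left end; origin under its centre
- tape_roll: bystander: roll of masking tape 110 across, 24 high, lying flat at the left; origin under its centre
- tape_measure: bystander: yellow tape measure 75 x 68 x 36, in front of the robot; origin under its centre

How it is judged:
On the way, in this order (a step that is already met when the one before it is completed fails the run):
1. the batten's front end is through the guard window, the plunger still out (y of pale_batten in the frame of saw above -0.185 m and x of pale_batten in the frame of saw between -0.03 and -0.016 m and z of pale_batten in the frame of saw below 0.025 m and angle between the x axis of pale_batten and the y axis of saw, either way round below 0.08 rad and value of joint plunger below 0.003 m), for 0.05 s.
2. the gripped batten pushes the plunger fully in (value of joint plunger above 0.0065 m and contact force between pale_batten and saw above 4 N and contact force between the fingers and pale_batten above 3 N), for 0.3 s.
At the end, for the whole second after the job is handed in: The pale batten lies through the guard window along the fence (within 2 degrees and 5 mm), on the bed, its end home against the length stop so that the plunger is pressed in by at least 6.5 of its 8 mm, at rest, with the robot's fingers still holding it there (more than 3 N on the batten) (value of joint plunger above 0.0065 m and y of pale_batten in the frame of saw between -0.14 and -0.066 m and x of pale_batten in the frame of saw between -0.028 and -0.018 m and z of pale_batten in the frame of saw below 0.021 m and angle between the x axis of pale_batten and the y axis of saw, either way round below 0.035 rad and contact force between the fingers and pale_batten above 3 N and linear speed of pale_batten below 0.01 m/s); the arm keeps its last pose, push and grip.
It fails at once if the batten is rammed against the saw (more than 60 N) (contact force between pale_batten and saw above 60 N).
It fails at once if another thing on the bench is moved by more than 30 mm (distance of any of dark_batten, block_a, block_b, glue, tape_roll, tape_measure from where it was at the start of the episode above 0.03 m).
It also fails if it takes over 58 s, if anything falls off the work surface, if the arm or the gripper's body presses on something with over 40 N, if the wrist force passes 120 N, or if a joint passes its speed limit or range.

## Working session

There is one attempt and no reset: what is moved stays moved. The work goes in short steps, Python scripts to look and compute and a shell command to move; the robot and the scene stay as the last step left them, time stands still between calls to the robot, and variables do not carry over. Pictures are saved under pics/ and viewed, at most 10 in all, crops included, and the job is handed in when it is done.

```bash
mkdir -p pics; python3 - <<'E'
from rig import status, optics
import cv2, numpy as np
o=status.get_obs(); print({k:np.round(v,3).tolist() for k,v in o.items()})
for n in("top","side"):
    s=optics.snapshot(n); cv2.imwrite(f"pics/{n}0.png",s["img"]); np.savez(f"{n}0.npz",**s); print(n,s["K"].round(1).tolist(),s["extrinsics"].round(3).tolist())
E
```

```text
{'t': 0.0, 'qpos': [-0.838, 0.359, 0.011, -0.0, -1.224, -0.288], 'joint_vel': [-0.001, -0.0, 0.001, -0.001, -0.002, 0.001], 'effort': [0.001, -58.332, 29.343, 6.936, -0.006, 0.0], 'ee_pos': [0.29, -0.609, 0.252], 'tool_rot': [0.693, -3.064, -0.002], 'contact_force': [-0.233, 0.618, 0.168], 'torque': [0.03, 0.005, 0.008], 'grasp_force': 0.0, 'gripper_width': 1.002}
top [[594.3, 0.0, 307.1], [0.0, 594.3, 243.4], [0.0, 0.0, 1.0]] [[-0.028, -1.0, 0.014, 0.072], [-0.996, 0.027, -0.088, 0.502], [0.087, -0.016, -0.996, 1.664], [0.0, 0.0, 0.0, 1.0]]
side [[469.1, 0.0, 325.3], [0.0, 469.1, 231.7], [0.0, 0.0, 1.0]] [[-0.889, 0.458, 0.006, 0.398], [0.407, 0.796, -0.447, -0.221], [-0.21, -0.395, -0.894, 1.416], [0.0, 0.0, 0.0, 1.0]]
```

View pics/top0.png

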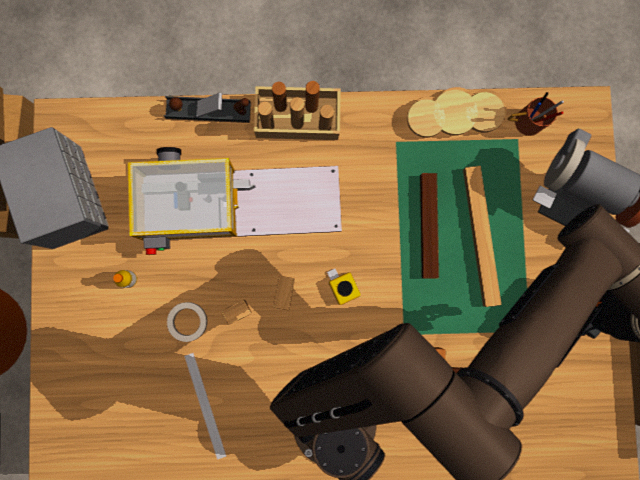

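View pics/side0.png

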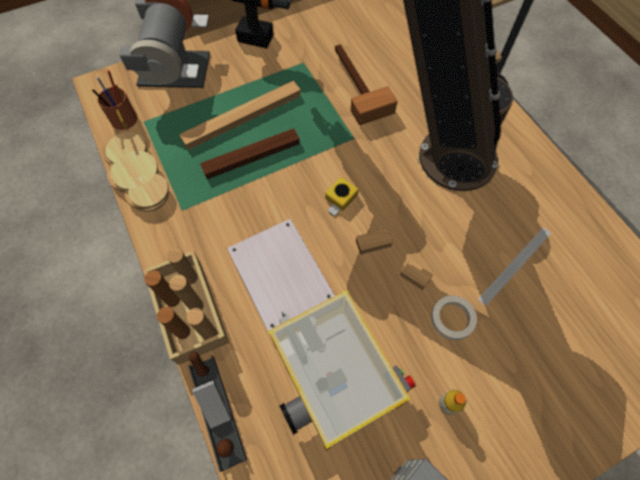

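Top view: the pale batten runs (468,167) to (492,305), the bed spans (235–341, 167–235), the guard window is at about x=235, and the fence stub is at (245,185). The side view agrees. The feed direction is image left, i.e. world +y.

```bash
cat > h.py <<'E'
import numpy as np, cv2
def ray(s,uv,z):
    E=s["extrinsics"];R=E[:3,:3];t=E[:3,3];c=-R.T@t
    d=np.c_[cv2.undistortPoints(np.float64(uv).reshape(-1,1,2),s["K"],None).reshape(-1,2),np.ones(len(uv))]@R
    return c+d*((z-c[2])/d[:,2])[:,None]
def pts(s):
    """world xyz per pixel from range"""
    v,u=np.mgrid[:480,:640];Z=s["range_z"];K=s["K"];E=s["extrinsics"]
    P=np.dstack([(u-K[0,2])/K[0,0]*Z,(v-K[1,2])/K[1,1]*Z,Z])-E[:3,3]
    return P@E[:3,:3]
E
python3 - <<'E'
from h import *
for n in("top","side"):
    s=dict(np.load(n+"0.npz")); P=pts(s); im=s["img"]; hsv=cv2.cvtColor(im,cv2.COLOR_BGR2HSV)
    ok=s["range_z"]>0
    # batten top: on mat region, z ~0.03
    m=ok&(P[...,2]>.018)&(P[...,2]<.045)&(P[...,0]>.3)&(P[...,0]<.95)&(P[...,1]<-.25)&(P[...,1]>-.75)
    for lab,c in(("pale",hsv[...,2]>120),("dark",hsv[...,2]<=110)):
        mm=cv2.morphologyEx((m&c).astype(np.uint8),cv2.MORPH_OPEN,np.ones((3,3)))
        k,L,st,ce=cv2.connectedComponentsWithStats(mm)
        i=1+np.argmax(st[1:,4]); ys,xs=np.where(L==i)
        W=ray(s,np.c_[xs,ys].astype(float),.03)[:,:2]; print(n,lab,st[i],cv2.minAreaRect(W.astype(np.float32)),P[L==i][:,2].mean())
    # bed
    b=ok&(hsv[...,1]<60)&(hsv[...,2]>120)&(P[...,2]>.005)&(P[...,2]<.03)&(P[...,1]<.35)&(P[...,0]>.45)
    k,L,st,ce=cv2.connectedComponentsWithStats(b.astype(np.uint8)); i=1+np.argmax(st[1:,4]); ys,xs=np.where(L==i)
    W=ray(s,np.c_[xs,ys].astype(float),.015)[:,:2]; print(n,"bed",st[i],cv2.minAreaRect(W.astype(np.float32)),P[L==i][:,2].mean())
    # yellow hood top
    y=ok&(cv2.inRange(hsv,(20,120,100),(35,255,255))>0)&(P[...,2]>.12)&(P[...,2]<.2)
    ys,xs=np.where(y); W=ray(s,np.c_[xs,ys].astype(float),.16)[:,:2]; print(n,"hood",len(W),cv2.boxPoints(cv2.minAreaRect(W.astype(np.float32))).round(4).tolist(),P[y][:,2].mean())
E
```

```text
top pale [ 411   87   96   49 3479] ((0.8780239820480347, -0.38957828283309937), (0.13691391050815582, 0.2782575190067291), 2.349088668823242) 0.03543950746256555
top dark [ 422  173   17  105 1649] ((0.5467894077301025, -0.29119014739990234), (0.04548807442188263, 0.29724133014678955), 88.31011199951172) 0.029101271662647085
top bed [ 233  166  109   70 6454] ((0.6290779113769531, 0.11303357779979706), (0.18889500200748444, 0.301870197057724), 1.1442842483520508) 0.014114469028408025
top hood 1011 [[0.44929999113082886, 0.49540001153945923], [0.6121000051498413, -0.018400000408291817], [0.8640000224113464, 0.061400000005960464], [0.701200008392334, 0.5752999782562256]] 0.1584263208304873
side pale [ 103  132   66   74 3080] ((0.8795936107635498, -0.3889567255973816), (0.1397566795349121, 0.2708750367164612), 3.403186798095703) 0.037882154356430414
side dark [ 201  128   99   47 1484] ((0.5488717555999756, -0.28420114517211914), (0.05497581511735916, 0.30026718974113464), 88.2544937133789) 0.030760075772471956
side bed [ 228  219  106  111 6419] ((0.6322299242019653, 0.09240230917930603), (0.19006282091140747, 0.2555260956287384), 1.2891862392425537) 0.017050230884627836
side hood 895 [[0.5246000289916992, 0.5254999995231628], [0.5307000279426575, 0.2603999972343445], [0.7257999777793884, 0.26489999890327454], [0.7196999788284302, 0.5299999713897705]] 0.1616882483399759
```

```bash
python3 - <<'E'
from h import *
for n in("top","side"):
    s=dict(np.load(n+"0.npz")); P=pts(s); hsv=cv2.cvtColor(s["img"],cv2.COLOR_BGR2HSV)
    m=(s["range_z"]>0)&(P[...,2]>.018)&(P[...,2]<.042)&(P[...,0]>.25)&(P[...,0]<.79)&(P[...,1]<-.33)&(P[...,1]>-.6)&(hsv[...,2]>100)&(hsv[...,0]<30)
    k,L,st,ce=cv2.connectedComponentsWithStats(cv2.morphologyEx(m.astype(np.uint8),cv2.MORPH_OPEN,np.ones((3,3))))
    i=1+np.argmax(st[1:,4]); ys,xs=np.where(L==i)
    W=ray(s,np.c_[xs,ys].astype(float),.03)[:,:2]; print(n,st[i],cv2.boxPoints(cv2.minAreaRect(W.astype(np.float32))).round(4).tolist(),W.mean(0))
from rig import status
from scipy.spatial.transform import Rotation as R
o=status.get_obs(); print(R.from_rotvec(o["tool_rot"]).as_matrix().round(3))
E
```

```text
top [ 466  166   35  141 2211] [[0.3118000030517578, -0.43619999289512634], [0.3160000145435333, -0.4814999997615814], [0.7134000062942505, -0.44440001249313354], [0.7091000080108643, -0.39910000562667847]] [ 0.51021059 -0.44039817]
side [ 181   82  119   62 1512] [[0.3133000135421753, -0.4334000051021576], [0.31769999861717224, -0.47999998927116394], [0.7170000076293945, -0.4415999948978424], [0.7124999761581421, -0.39500001072883606]] [ 0.52137357 -0.43672531]
[[-0.903 -0.43  -0.001]
 [-0.43   0.903  0.001]
 [ 0.     0.001 -1.   ]]
```

```bash
python3 -m creep '[[-50,18,25,0,0,5,0],[-100,36,50,0,0,10,0],[-150,54,75,0,0,15,0],[-200,72,95,0,0,20,0],[-219,78,100,0,0,20,0]]'; python3 -m creep '[[0,0,0,0,0,0,0],[0,0,0,0,0,0,0],[0,0,0,0,0,0,0],[0,0,0,0,0,0,0],[0,0,0,0,0,0,0]]'
cat >> h.py <<'E'
def pale(s,zt=.03,lo=.018,hi=.042,box=(.2,.8,-.6,-.33),bad=None):
    P=pts(s); hsv=cv2.cvtColor(s["img"],cv2.COLOR_BGR2HSV)
    m=(s["range_z"]>0)&(P[...,2]>lo)&(P[...,2]<hi)&(P[...,0]>box[0])&(P[...,0]<box[1])&(P[...,1]>box[2])&(P[...,1]<box[3])&(hsv[...,2]>90)&(hsv[...,0]<30)
    k,L,st,ce=cv2.connectedComponentsWithStats(cv2.morphologyEx(m.astype(np.uint8),cv2.MORPH_OPEN,np.ones((3,3))))
    i=1+np.argmax(st[1:,4]); ys,xs=np.where(L==i)
    W=ray(s,np.c_[xs,ys].astype(float),zt)[:,:2]
    return st[i],cv2.boxPoints(cv2.minAreaRect(W.astype(np.float32))),P[L==i][:,2].mean()
E
python3 - <<'E'
from h import *
from rig import status,optics
from scipy.spatial.transform import Rotation as R
o=status.get_obs(); print(o["t"],o["ee_pos"],R.from_rotvec(o["tool_rot"]).as_matrix().round(3).tolist())
s=optics.snapshot("wrist"); np.savez("w1.npz",**s); cv2.imwrite("pics/w1.png",s["img"]); print(s["K"].round(1).tolist(),s["extrinsics"].round(3).tolist()); print(pale(s))
E
```

```text
t: 0.72
ee_pos: [0.4555, -0.4421, 0.1514]
tool_rot: [0.153, -3.136, -0.003]
contact_force: [-1.0, 0.9, 0.3]
gripper_width: 1.003
grasp_force: 0.0
t: 1.35
ee_pos: [0.4541, -0.4451, 0.1535]
tool_rot: [-0.149, 3.138, -0.0]
contact_force: [0.3, -0.5, -0.3]
gripper_width: 1.0
grasp_force: 0.0
1.35 [ 0.45412038 -0.44512033  0.15347135] [[-0.995, -0.095, 0.0], [-0.095, 0.995, -0.0], [-0.0, -0.0, -1.0]]
[[347.8, 0.0, 325.4], [0.0, 347.8, 238.8], [0.0, 0.0, 1.0]] [[-0.095, 0.995, -0.001, 0.485], [0.961, 0.092, 0.26, -0.404], [0.259, 0.024, -0.966, 0.174], [0.0, 0.0, 0.0, 1.0]]
(array([  294,    25,    69,   370, 22535], dtype=int32), array([[ 0.31570134, -0.43400487],
       [ 0.31980965, -0.47742072],
       [ 0.5887586 , -0.45197073],
       [ 0.5846503 , -0.40855488]], dtype=float32), np.float64(0.029302722413020746))
```

View pics/w1.png

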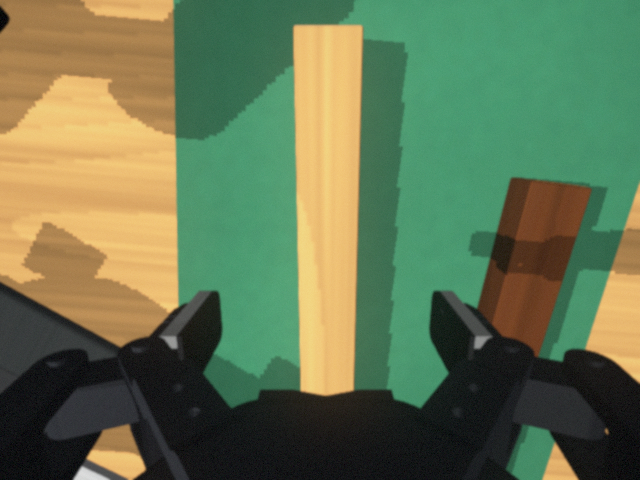

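The wrist view shows the pale batten between the fingers, with its near end at (293–362, 25) and the dark batten clear at right. The batten axis is 2 mm off in y, so I descend and grip.

```bash
python3 -m creep '[[0,2,40,0,0,0,0],[0,2,80,0,0,0,0],[0,2,110,0,0,0,0],[0,2,125,0,0,0,0],[0,2,125,0,0,0,0]]'; python3 -m creep '[[0,0,0,0,0,0,0],[0,0,0,0,0,0,1],[0,0,0,0,0,0,1],[0,0,0,0,0,0,1],[0,0,0,0,0,0,1]]';python3 -m creep '[[0,0,0,0,0,0,1],[0,0,0,0,0,0,1],[0,0,0,0,0,0,1],[0,0,0,0,0,0,1],[0,0,0,0,0,0,1]]'
```

```text
t: 2.02
ee_pos: [0.454, -0.4425, 0.0276]
tool_rot: [0.15, -3.136, -0.001]
contact_force: [0.6, -0.3, 0.5]
gripper_width: 1.002
grasp_force: 0.0
t: 2.65
ee_pos: [0.4549, -0.443, 0.0293]
tool_rot: [-0.151, 3.137, -0.001]
contact_force: [0.8, 0.8, 6.0]
gripper_width: 0.498
grasp_force: 62.8
t: 3.28
ee_pos: [0.4548, -0.443, 0.0293]
tool_rot: [-0.151, 3.137, -0.001]
contact_force: [-0.3, 0.9, 6.7]
gripper_width: 0.499
grasp_force: 62.8
```

```bash
python3 -m creep '[[0,0,-15,0,0,0,1],[0,0,-45,0,0,0,1],[0,0,-80,0,0,0,1],[0,0,-110,0,0,0,1],[0,0,-115,0,0,0,1]]'; python3 -m creep '[[-15,25,0,0,0,-8,1],[-40,62,0,0,0,-18,1],[-70,105,0,0,0,-28,1],[-100,150,0,0,0,-39,1],[-125,190,0,0,0,-49,1]]'; python3 -m creep '[[-45,6,0,0,0,-9,1],[-90,11,0,0,0,-18,1],[-130,16,0,0,0,-26,1],[-165,21,0,0,0,-33,1],[-180,22,0,0,0,-37,1]]';python3 -m creep '[[0,0,0,0,0,0,1],[0,0,0,0,0,0,1],[0,0,0,0,0,0,1],[0,0,0,0,0,0,1],[0,0,0,0,0,0,1]]'
python3 - <<'E'
from h import *
from rig import status,optics
from scipy.spatial.transform import Rotation as R
o=status.get_obs(); print(o["t"],o["ee_pos"],R.from_rotvec(o["tool_rot"]).as_matrix().round(3).tolist())
for n in("top","side"):
    s=optics.snapshot(n); np.savez(n+"2.npz",**s); cv2.imwrite(f"pics/{n}2.png",s["img"])
    a,b,c=pale(s,.145,.12,.165,(.55,.75,-.3,.25)); print(n,a,b.round(4).tolist(),c)
E
```

```text
t: 3.9
ee_pos: [0.4552, -0.4432, 0.1462]
tool_rot: [-0.15, 3.135, -0.004]
contact_force: [1.2, 0.2, -3.3]
gripper_width: 0.502
grasp_force: 61.7
t: 4.53
ee_pos: [0.5606, -0.2397, 0.1423]
tool_rot: [1.446, -2.788, -0.002]
contact_force: [1.1, 0.2, -2.4]
gripper_width: 0.501
grasp_force: 61.8
t: 5.15
ee_pos: [0.6473, -0.0804, 0.142]
tool_rot: [2.254, -2.186, -0.002]
contact_force: [0.1, -1.1, -2.9]
gripper_width: 0.5
grasp_force: 61.7
t: 5.78
ee_pos: [0.6472, -0.0827, 0.1434]
tool_rot: [-2.249, 2.193, -0.0]
contact_force: [-0.6, -0.1, -3.0]
gripper_width: 0.51
grasp_force: 61.7
5.775 [ 0.64716441 -0.08268937  0.14344318] [[0.025, -1.0, 0.0], [-1.0, -0.025, 0.0], [-0.0, -0.0, -1.0]]
top [375 175  39  18 488] [[0.6233000159263611, -0.1234000027179718], [0.6255999803543091, -0.22540000081062317], [0.6692000031471252, -0.22439999878406525], [0.6668999791145325, -0.12240000069141388]] 0.14388336248500122
side [ 233  188   62   99 1974] [[0.6161999702453613, 0.1784999966621399], [0.6225000023841858, -0.10649999976158142], [0.6715999841690063, -0.1054999977350235], [0.6654000282287598, 0.17960000038146973]] 0.14506538114284992
```

View pics/side2.png

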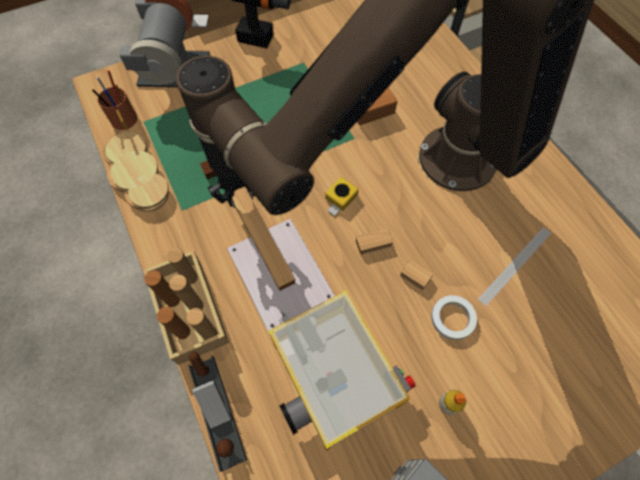

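Side view: the batten is held level over the bed, with its front end at about (285,283), before the fence stub and window at (275,320)–(345,298). I lower it to just above the bed.

```bash
python3 -m creep '[[0,2,30,0,0,0,1],[0,2,60,0,0,0,1],[0,2,80,0,0,0,1],[0,2,92,0,0,0,1],[0,2,94,0,0,0,1]]'; python3 -m creep '[[0,0,0,0,0,0,1],[0,0,0,0,0,0,1],[0,0,0,0,0,0,1],[0,0,1,0,0,0,1],[0,0,2,0,0,0,1]]'
python3 - <<'E'
from h import *
from rig import status,optics
o=status.get_obs(); print(o["ee_pos"],o["tool_rot"])
for n in("top","side"):
    s=optics.snapshot(n); np.savez(n+"3.npz",**s)
    a,b,c=pale(s,.05,.035,.065,(.55,.75,-.3,.24)); print(n,a,b.round(4).tolist(),c)
a=np.load("top3.npz")["img"][155:215,205:355]; b=np.load("side3.npz")["img"][225:345,215:365]
cv2.imwrite("pics/c3.png",np.vstack([cv2.resize(a,(600,240),interpolation=2),cv2.resize(b,(600,480),interpolation=2)[:360]]))
E
```

```text
t: 6.5
ee_pos: [0.645, -0.0824, 0.0487]
tool_rot: [2.249, -2.192, -0.001]
contact_force: [-0.5, 0.0, -2.0]
gripper_width: 0.501
grasp_force: 61.7
t: 7.12
ee_pos: [0.6453, -0.0824, 0.0474]
tool_rot: [-2.25, 2.192, -0.0]
contact_force: [-0.2, 0.3, -2.8]
gripper_width: 0.499
grasp_force: 61.7
[ 0.64528281 -0.08236129  0.04737306] [-2.24989588e+00  2.19241515e+00 -1.49223297e-04]
top [373 183  34  16 410] [[0.6215000152587891, -0.22339999675750732], [0.6643000245094299, -0.22450000047683716], [0.666700005531311, -0.13099999725818634], [0.6238999962806702, -0.1298999935388565]] 0.04764168316753911
side [ 240  208   58   92 1678] [[0.6166999936103821, 0.18060000240802765], [0.6226000189781189, -0.10180000215768814], [0.6693999767303467, -0.10080000013113022], [0.6636000275611877, 0.18160000443458557]] 0.04907843202205958
```

View pics/c3.png

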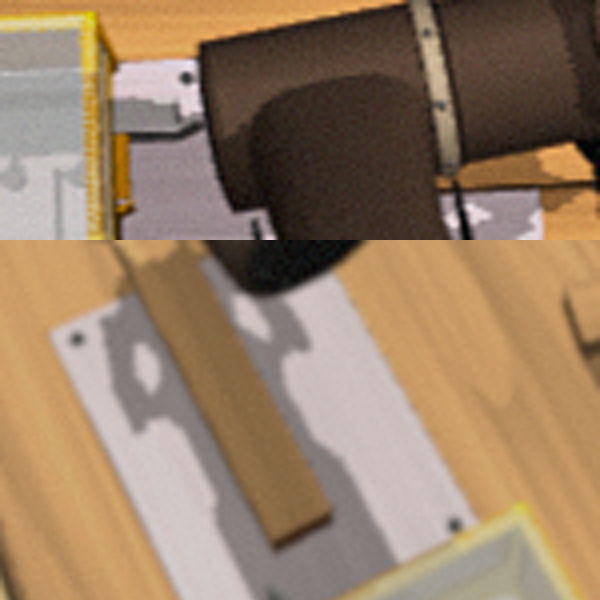

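Composite: the top camera is blocked by the arm. The side view shows the batten over the bed, its front end at crop (300,530), aimed at the window. I'll measure the fence face from the stored first views.

```bash
python3 - <<'E'
from h import *
o=np.array([.662,.263]);a=np.deg2rad(1.25);X=np.array([np.cos(a),np.sin(a)]);Y=np.array([-X[1],X[0]])
for f in("top0","top2","side0","side3"):
    s=dict(np.load(f+".npz"));P=pts(s)
    q=(P[...,:2]-o); sx=q@X; sy=q@Y
    m=(s["range_z"]>0)&(P[...,2]>.045)&(P[...,2]<.066)&(sx>-.02)&(sx<.06)&(sy>-.1)&(sy<-.006)
    v,u=np.where(m)
    if len(v)<3: print(f,len(v)); continue
    W=ray(s,np.c_[u,v].astype(float),.055)[:,:2]-o; wx=W@X; wy=W@Y
    print(f,len(v)); 
    for lo in range(-70,0,10):
        k=(wy>lo/1e3)&(wy<=(lo+10)/1e3)
        if k.any(): print("  y",lo,(wx[k].min()*1e3).round(1),(wx[k].max()*1e3).round(1),k.sum())
    # bed edges
    for nm,val,rng in(("bed",None,None),):
        hsv=cv2.cvtColor(s["img"],cv2.COLOR_BGR2HSV); b=(s["range_z"]>0)&(hsv[...,1]<60)&(hsv[...,2]>90)&(abs(P[...,2]-.015)<.01)&(sx>-.16)&(sx<.09)&(sy>-.33)&(sy<-.02)
        v,u=np.where(b);W=ray(s,np.c_[u,v].astype(float),.015)[:,:2]-o
        for lo in(-280,-230,-180,-130,-90): k=abs(W@Y-lo/1e3)<.006; print("  bed",lo,((W@X)[k].min()*1e3).round(1),((W@X)[k].max()*1e3).round(1))
E
```

```text
top0 168
  y -70 5.3 10.9 3
  y -60 -0.1 8.4 9
  y -50 -2.4 23.2 30
  y -40 -1.9 23.7 29
  y -30 -1.8 24.0 37
  y -20 -17.9 21.8 36
  y -10 -17.8 22.0 24
  bed -280 -130.9 58.0
  bed -230 -128.5 57.5
  bed -180 -129.0 57.0
  bed -130 -129.4 56.4
  bed -90 -130.3 58.3
top2 163
  y -70 5.3 8.1 2
  y -60 0.0 8.4 8
  y -50 -2.3 23.2 30
  y -40 -1.9 23.7 28
  y -30 -1.6 24.0 37
  y -20 -17.9 21.8 34
  y -10 -20.6 22.0 24
  bed -280 -130.7 -32.4
  bed -230 -42.0 -36.2Traceback (most recent call last):
  File "<stdin>", line 18, in <module>
    return umr_minimum(a, axis, None, out, keepdims, initial, where)
ValueError: zero-size array to reduction operation minimum which has no identity
```

```bash
python3 -m creep '[[0,1,0,0,0,0,1],[0,2,1,0,0,0,1],[0,2,1.5,0,0,0,1],[0,2,2,0,0,0,1],[0,2,2,0,0,0,1]]'; python3 -m creep '[[0,0,0.5,0,0,0,1],[0,0,0.5,0,0,0,1],[0,0,1,0,0,0,1],[0,0,1,0,0,0,1],[0,0,1,0,0,0,1]]'
```

```text
t: 7.85
ee_pos: [0.6433, -0.0824, 0.0453]
tool_rot: [2.25, -2.192, -0.0]
contact_force: [-0.0, 0.0, -1.9]
gripper_width: 0.502
grasp_force: 61.7
t: 8.48
ee_pos: [0.6433, -0.0825, 0.0444]
tool_rot: [-2.25, 2.192, -0.0]
contact_force: [0.1, -0.0, -2.2]
gripper_width: 0.502
grasp_force: 62.0
```

```bash
python3 -m creep '[[0,0,0.5,0,0,0,1],[0,0,0.5,0,0,0,1],[0,0,1,0,0,0,1],[0,0,1,0,0,0,1],[0,0,1,0,0,0,1]]'; python3 -m creep '[[0,0,0.3,0,0,0,1],[0,0,0.3,0,0,0,1],[0,0,0.5,0,0,0,1],[0,0,0.5,0,0,0,1],[0,0,0.5,0,0,0,1]]'
```

```text
t: 9.1
ee_pos: [0.6434, -0.0825, 0.0441]
tool_rot: [-2.25, 2.192, -0.001]
contact_force: [-3.0, -0.6, 7.0]
gripper_width: 0.501
grasp_force: 63.0
t: 9.72
ee_pos: [0.6434, -0.0825, 0.0439]
tool_rot: [-2.25, 2.192, -0.001]
contact_force: [-3.7, -0.5, 9.1]
gripper_width: 0.504
grasp_force: 63.2
```

```bash
python3 -m creep '[[-5,0,-0.8,0,0,0,1],[-18,0,-0.8,0,0,0,1],[-33,0,-0.8,0,0,0,1],[-47,0,-0.8,0,0,0,1],[-55,0,-0.8,0,0,0,1]]'; python3 -m creep '[[0,0,0,0,0,0,1],[0,0,0,0,0,0,1],[0,-0.5,0,0,0,0,1],[0,-1,0,0,0,0,1],[0,-1,0,0,0,0,1]]';  python3 -m creep '[[0,-0.5,0,0,0,0,1],[0,-0.5,0,0,0,0,1],[0,-1,0,0,0,0,1],[0,-1,0,0,0,0,1],[0,-1,0,0,0,0,1]]'
```

```text
t: 10.35
ee_pos: [0.6426, -0.0269, 0.0444]
tool_rot: [-2.251, 2.191, -0.002]
contact_force: [-0.7, -4.2, 6.4]
gripper_width: 0.505
grasp_force: 62.8
t: 10.98
ee_pos: [0.6427, -0.0262, 0.0444]
tool_rot: [-2.25, 2.191, 0.001]
contact_force: [-5.5, 3.4, 9.8]
gripper_width: 0.503
grasp_force: 63.3
t: 11.6
ee_pos: [0.6433, -0.0263, 0.0443]
tool_rot: [2.251, -2.192, -0.001]
contact_force: [-6.1, 4.0, 10.7]
gripper_width: 0.5
grasp_force: 63.5
```

```bash
python3 -m creep '[[0,0,-0.3,0,0,0,1],[0,0,-0.5,0,0,0,1],[0,0,-0.5,0,0,0,1],[0,0,-0.5,0,0,0,1],[0,0,-0.5,0,0,0,1]]'; python3 -m creep '[[0,-0.5,0,0,0,0,1],[0,-0.5,0,0,0,0,1],[0,-1,0,0,0,0,1],[0,-1,0,0,0,0,1],[0,-1,0,0,0,0,1]]'
python3 - <<'E'
from h import *
from rig import status,optics
o=status.get_obs(); print(o["torque"])
s=optics.snapshot("side"); np.savez("side4.npz",**s)
a,b,c=pale(s,.045,.03,.06,(.55,.75,-.3,.25)); print(a,b.round(4).tolist(),c)
cv2.imwrite("pics/c4.png",cv2.resize(s["img"][230:350,240:390],(750,600),interpolation=2))
E
```

```text
t: 12.22
ee_pos: [0.6435, -0.0264, 0.0443]
tool_rot: [-2.251, 2.192, 0.001]
contact_force: [-4.1, 3.2, 5.6]
gripper_width: 0.501
grasp_force: 62.8
t: 12.85
ee_pos: [0.6442, -0.0266, 0.0443]
tool_rot: [2.25, -2.192, -0.001]
contact_force: [-4.3, 1.7, 8.1]
gripper_width: 0.506
grasp_force: 63.0
[0.56789314 1.55920652 0.11477435]
[ 249  224   58   93 1727] [[0.6157000064849854, 0.22869999706745148], [0.6187000274658203, -0.04529999941587448], [0.66839998960495, -0.04470000043511391], [0.6653000116348267, 0.22920000553131104]] 0.04678172407076425
```

View pics/c4.png

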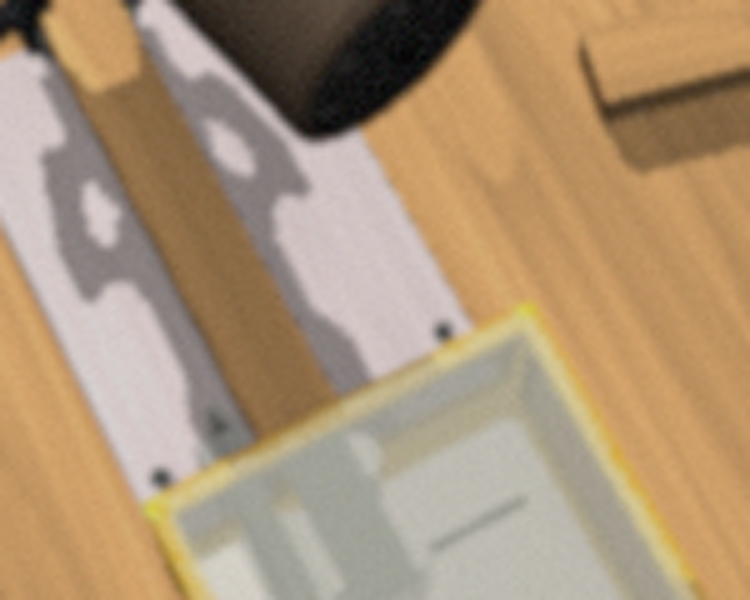

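The crop shows the batten running beside the fence (its end at about (220,440)) and reaching the guard's front edge at about (295,425). I feed it gently into the window.

```bash
python3 -m creep '[[-3,0,-0.3,0,0,0,1],[-7,0,-0.3,0,0,0,1],[-11,0,-0.3,0,0,0,1],[-15,0,-0.3,0,0,0,1],[-18,0,-0.3,0,0,0,1]]'; python3 -m creep '[[-3,0,0,0,0,0,1],[-6,0,0,0,0,0,1],[-9,0,0,0,0,0,1],[-12,0,0,0,0,0,1],[-14,0,0,0,0,0,1]]'
```

```text
t: 13.52
ee_pos: [0.6444, -0.009, 0.0444]
tool_rot: [-2.25, 2.192, -0.0]
contact_force: [-0.2, -2.8, 1.0]
gripper_width: 0.504
grasp_force: 62.2
t: 14.15
ee_pos: [0.6429, -0.0043, 0.0446]
tool_rot: [2.241, -2.188, 0.005]
contact_force: [6.6, -54.4, 1.7]
gripper_width: 0.504
grasp_force: 62.3
```

```bash
python3 -m creep '[[10,0,0,0,0,0,1],[20,0,0,0,0,0,1],[24,0,0,0,0,0,1],[24,0,0,0,0,0,1],[24,0,0,0,0,0,1]]'
python3 - <<'E'
from h import *
from rig import status,optics
o=status.get_obs(); print(o["ee_pos"],o["contact_force"],o["torque"],o["tool_rot"])
s=optics.snapshot("side"); np.savez("side5.npz",**s)
a,b,c=pale(s,.045,.03,.06,(.55,.75,-.3,.25)); print(a,b.round(4).tolist(),c)
P=pts(s);hsv=cv2.cvtColor(s["img"],cv2.COLOR_BGR2HSV)
# height of batten along length
for y in np.arange(-.04,.25,.03):
    m=(s["range_z"]>0)&(abs(P[...,1]-y)<.008)&(P[...,0]>.628)&(P[...,0]<.655)&(P[...,2]<.08); print(y.round(2),(np.median(P[m][:,2])*1e3).round(1) if m.any() else None)
t=optics.snapshot("top"); np.savez("top5.npz",**t)
w=optics.snapshot("wrist"); np.savez("w5.npz",**w); print(pale(w,.045,.03,.06,(.55,.75,-.4,.25)))
c=[cv2.resize(t["img"][155:245,215:335],(480,360),interpolation=2),cv2.resize(w["img"],(320,240))]
im=np.zeros((360,800,3),np.uint8);im[:,:480]=c[0];im[:240,480:]=c[1];cv2.imwrite("pics/c5.png",im)
E
```

```text
t: 14.78
ee_pos: [0.6447, -0.0191, 0.0444]
tool_rot: [2.25, -2.192, 0.0]
contact_force: [-0.2, -0.9, 0.1]
gripper_width: 0.502
grasp_force: 62.1
[ 0.64468192 -0.01912702  0.04436595] [-0.20058064 -0.87089399  0.05326409] [-0.51310769 -0.39164042 -0.11519374] [ 2.25035243e+00 -2.19191681e+00  1.95475619e-04]
[ 250  227   57   90 1669] [[0.6165000200271606, 0.22869999706745148], [0.6201000213623047, -0.03709999844431877], [0.66839998960495, -0.036400001496076584], [0.6647999882698059, 0.22930000722408295]] 0.04679942965546688
-0.04 46.7
-0.01 47.2
0.02 47.0
0.05 47.0
0.08 46.6
0.11 47.2
0.14 46.7
0.17 46.7
0.2 47.5
0.23 47.4
(array([  256,     0,   147,   395, 49185], dtype=int32), array([[ 0.61357796,  0.01046062],
       [ 0.6265302 , -0.12912545],
       [ 0.6796223 , -0.12419903],
       [ 0.6666701 ,  0.01538703]], dtype=float32), np.float64(0.04428313559973027))
```

View pics/c5.png

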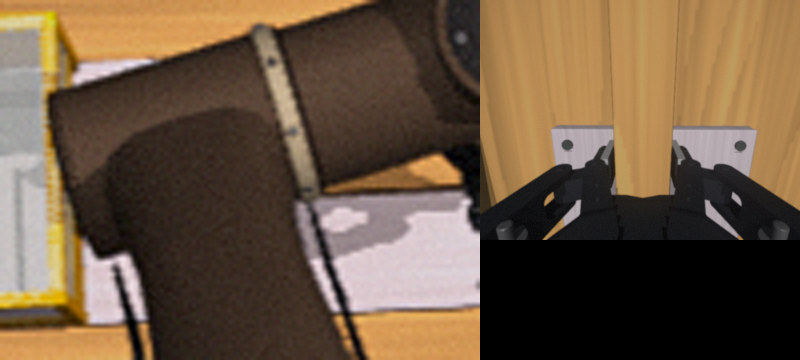

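The top view is blocked by the arm. The wrist view shows the batten at the middle and the bed's end edge, with corners at about (552,126) and (755,126) in the composite. I'll use these for the lateral offset and angle, and check the arm's clearance over the hood.

```bash
python3 - <<'E'
from h import *
s=dict(np.load("w5.npz"));P=pts(s);im=s["img"];hsv=cv2.cvtColor(im,cv2.COLOR_BGR2HSV)
b=((hsv[...,1]<70)&(hsv[...,2]>110)&(abs(P[...,2]-.015)<.012)).astype(np.uint8)
b[400:]=0
v,u=np.where(b>0)
for r in range(258,330,12):
    uu=u[v==r]; 
    if len(uu): w=ray(s,[[uu.min()-.5,r],[uu.max()+.5,r]],.015); print("bed row",r,uu.min(),uu.max(),w[:,:2].round(4).tolist())
# far end edge of bed, per column
for c in(170,220,440,490,530):
    vv=v[u==c]; print("end",c,vv.min() if len(vv) else None, ray(s,[[c,vv.min()-.5]],.015)[0,:2].round(4) if len(vv) else None)
m=((P[...,2]>.033)&(P[...,2]<.056)&(hsv[...,0]<30)&(hsv[...,2]>90))
g=cv2.GaussianBlur(cv2.cvtColor(im,cv2.COLOR_BGR2GRAY),(3,3),0)
for r in range(10,330,40):
    uu=np.where(m[r])[0]; w=ray(s,[[uu.min()-.5,r],[uu.max()+.5,r]],.045); print("batten",r,uu.min(),uu.max(),w[:,:2].round(4).tolist(), (w[0]-w[1])[0].round(4))
t=dict(np.load("top5.npz"));Q=pts(t);m=(t["range_z"]>0)&(Q[...,2]>.17)&(Q[...,1]>.1)&(Q[...,0]>.4)&(Q[...,0]<.8)
print("arm near hood", m.sum(), Q[m][:,1].max(), Q[m][Q[m][:,1]>.2][:,2].min() if (Q[m][:,1]>.2).any() else None)
E
```

```text
bed row 258 143 548 [[0.7285, -0.0324], [0.5454, -0.0373]]
bed row 270 143 553 [[0.7291, -0.0266], [0.542, -0.0316]]
bed row 282 144 550 [[0.7293, -0.0207], [0.5422, -0.0258]]
bed row 294 146 548 [[0.729, -0.0148], [0.542, -0.0198]]
bed row 306 148 546 [[0.7287, -0.0087], [0.5418, -0.0137]]
bed row 318 149 544 [[0.7289, -0.0025], [0.5415, -0.0075]]
end 170 251 [ 0.7157 -0.0362]
end 220 251 [ 0.6933 -0.0368]
end 440 253 [ 0.5946 -0.0385]
end 490 252 [ 0.5722 -0.0396]
end 530 253 [ 0.5542 -0.0396]
batten 10 256 398 [[0.6694, -0.1225], [0.6262, -0.1237]] 0.0432
batten 50 258 396 [[0.669, -0.1116], [0.6259, -0.1127]] 0.0431
batten 90 259 394 [[0.669, -0.1001], [0.6257, -0.1012]] 0.0433
batten 130 261 392 [[0.6686, -0.0879], [0.6254, -0.0891]] 0.0432
batten 170 263 390 [[0.6682, -0.075], [0.6251, -0.0762]] 0.0432
batten 210 265 388 [[0.6678, -0.0614], [0.6247, -0.0625]] 0.0431
batten 250 266 386 [[0.6677, -0.0468], [0.6244, -0.048]] 0.0433
batten 290 255 396 [[0.6721, -0.0313], [0.6196, -0.0327]] 0.0525
arm near hood 12099 0.8420000547938994 0.17012804541372134
```

The wrist view puts the batten about 3 mm off the fence (centre at saw x ≈ -25), so its near side hit the lip. I shift it onto the fence with light downforce.

```bash
python3 -m creep '[[0,-0.5,0,0,0,0.15,1],[0,-1,0,0,0,0.15,1],[0,-1.5,0,0,0,0.15,1],[0,-2,0,0,0,0.15,1],[0,-2,0,0,0,0.15,1]]'; python3 -m creep '[[0,-0.3,0,0,0,0,1],[0,-0.6,0,0,0,0,1],[0,-1,0,0,0,0,1],[0,-1,0,0,0,0,1],[0,-1,0,0,0,0,1]]'; python3 -c "
from rig import status;o=status.get_obs();print(o['torque'].round(2))"
```

```text
t: 15.55
ee_pos: [0.6466, -0.0193, 0.0444]
tool_rot: [2.247, -2.195, -0.0]
contact_force: [-2.7, -0.4, 3.3]
gripper_width: 0.505
grasp_force: 62.6
t: 16.18
ee_pos: [0.6476, -0.0193, 0.0444]
tool_rot: [2.247, -2.195, 0.0]
contact_force: [-2.2, -1.4, 3.3]
gripper_width: 0.502
grasp_force: 62.5
[-0.16  0.93  0.15]
```

```bash
python3 -m creep '[[0,-0.3,0,0,0,0,1],[0,-0.6,0,0,0,0,1],[0,-1,0,0,0,0,1],[0,-1,0,0,0,0,1],[0,-1,0,0,0,0,1]]'; python3 -c "
from rig import status;o=status.get_obs();print(o['torque'].round(2))";  python3 -m creep '[[0,-0.3,0,0,0,0,1],[0,-0.6,0,0,0,0,1],[0,-1,0,0,0,0,1],[0,-1,0,0,0,0,1],[0,-1,0,0,0,0,1]]'; python3 -c "
from rig import status;o=status.get_obs();print(o['torque'].round(2))"
```

```text
t: 16.8
ee_pos: [0.6481, -0.0194, 0.0444]
tool_rot: [2.247, -2.194, -0.001]
contact_force: [-5.5, -0.3, 5.5]
gripper_width: 0.501
grasp_force: 62.8
[-0.07  1.92  0.4 ]
t: 17.42
ee_pos: [0.6485, -0.0194, 0.0444]
tool_rot: [2.247, -2.193, -0.002]
contact_force: [-7.2, -1.0, 7.5]
gripper_width: 0.499
grasp_force: 63.0
[0.07 2.61 0.72]
```

Contact with the fence is felt at TCP x ≈ 0.648. I ease off and feed.

```bash
python3 -m creep '[[0,1,-0.2,0,0,0,1],[-2,1,-0.2,0,0,0,1],[-5,1,-0.2,0,0,0,1],[-8,1,-0.2,0,0,0,1],[-10,1,-0.2,0,0,0,1]]'; python3 -m creep '[[-1,0,0,0,0,0,1],[-2,0,0,0,0,0,1],[-3,0,0,0,0,0,1],[-4,0,0,0,0,0,1],[-5,0,0,0,0,0,1]]'
```

```text
t: 18.05
ee_pos: [0.6482, -0.0097, 0.0444]
tool_rot: [2.247, -2.194, 0.0]
contact_force: [-3.6, -4.7, 2.2]
gripper_width: 0.503
grasp_force: 62.3
t: 18.68
ee_pos: [0.648, -0.0048, 0.0444]
tool_rot: [2.247, -2.194, 0.0]
contact_force: [-4.1, -4.6, 2.3]
gripper_width: 0.503
grasp_force: 62.3
```

```bash
python3 -m creep '[[-1,0,0,0,0,0,1],[-2,0,0,0,0,0,1],[-3,0,0,0,0,0,1],[-4,0,0,0,0,0,1],[-5,0,0,0,0,0,1]]'; python3 -m creep '[[-1,0,0,0,0,0,1],[-2,0,0,0,0,0,1],[-3,0,0,0,0,0,1],[-4,0,0,0,0,0,1],[-5,0,0,0,0,0,1]]'
```

```text
t: 19.3
ee_pos: [0.6479, 0.0001, 0.0444]
tool_rot: [2.247, -2.194, -0.0]
contact_force: [-3.8, -4.6, 2.7]
gripper_width: 0.503
grasp_force: 62.3
t: 19.92
ee_pos: [0.6477, 0.0051, 0.0444]
tool_rot: [2.247, -2.194, -0.0]
contact_force: [-3.2, -5.2, 2.9]
gripper_width: 0.5
grasp_force: 62.3
```

The front end is through the window with low force. Before feeding farther I check the arm's height where it nears the hood.

```bash
python3 - <<'E'
from h import *
from rig import optics
t=optics.snapshot("top");Q=pts(t);hsv=t["img"].max(2)
m=(t["range_z"]>0)&(Q[...,2]>.19)&(Q[...,0]>.4)&(Q[...,0]<.85)&(Q[...,1]<.35)&(hsv<110)
for y in np.arange(0,.32,.04):
    k=m&(abs(Q[...,1]-y)<.02); print(y.round(2),k.sum(),np.percentile(Q[k][:,2],[5,50,95]).round(3) if k.any() else None,Q[k][:,0].min().round(3) if k.any() else None)
for n in ("side",):
    s=optics.snapshot(n);Q=pts(s);m=(s["range_z"]>0)&(Q[...,2]>.17)&(Q[...,0]>.5)&(Q[...,0]<.75)&(s["img"].max(2)<90)
    v,u=np.where(m)
    for y in np.arange(-.1,.24,.04):
        k=m&(abs(Q[...,1]-y)<.02); print("side",y.round(2),k.sum(),np.percentile(Q[k][:,2],[0,5,50,95]).round(3) if k.any() else None)
E
```

```text
0.0 1075 [0.262 0.457 0.463] 0.593
0.04 910 [0.399 0.445 0.461] 0.58
0.08 1146 [0.412 0.439 0.656] 0.401
0.12 1890 [0.422 0.572 0.661] 0.4
0.16 2064 [0.434 0.554 0.643] 0.4
0.2 1166 [0.427 0.482 0.581] 0.401
0.24 582 [0.412 0.437 0.446] 0.522
0.28 2 [0.41  0.411 0.412] 0.603
side -0.1 0 None
side -0.06 0 None
side -0.02 522 [0.455 0.458 0.461 0.464]
side 0.02 1482 [0.17  0.227 0.459 0.463]
side 0.06 1608 [0.17  0.217 0.432 0.459]
side 0.1 819 [0.385 0.404 0.436 0.525]
side 0.14 1298 [0.377 0.409 0.502 0.563]
side 0.18 2389 [0.393 0.417 0.492 0.55 ]
side 0.22 1906 [0.394 0.413 0.457 0.51 ]
```

```bash
python3 -m creep '[[-3,0,0,0,0,0,1],[-8,0,0,0,0,0,1],[-13,0,0,0,0,0,1],[-17,0,0,0,0,0,1],[-20,0,0,0,0,0,1]]'; python3 -m creep '[[-3,0,0,0,0,0,1],[-8,0,0,0,0,0,1],[-13,0,0,0,0,0,1],[-17,0,0,0,0,0,1],[-20,0,0,0,0,0,1]]'
```

```text
t: 20.65
ee_pos: [0.6473, 0.0252, 0.0444]
tool_rot: [2.246, -2.194, -0.0]
contact_force: [-3.4, -5.4, 2.1]
gripper_width: 0.505
grasp_force: 62.4
t: 21.28
ee_pos: [0.6467, 0.0452, 0.0444]
tool_rot: [2.246, -2.194, -0.0]
contact_force: [-3.4, -4.6, 2.6]
gripper_width: 0.501
grasp_force: 62.4
```

```bash
python3 -m creep '[[-2,0,0,0,0,0,1],[-4,0,0,0,0,0,1],[-6,0,0,0,0,0,1],[-8,0,0,0,0,0,1],[-10,0,0,0,0,0,1]]'
```

```text
t: 21.9
ee_pos: [0.6465, 0.055, 0.0444]
tool_rot: [2.246, -2.194, -0.0]
contact_force: [-2.9, -5.1, 2.3]
gripper_width: 0.503
grasp_force: 62.4
```

```bash
python3 -m creep '[[-2,0,0,0,0,0,1],[-4,0,0,0,0,0,1],[-6,0,0,0,0,0,1],[-8,0,0,0,0,0,1],[-8,0,0,0,0,0,1]]'
```

```text
t: 22.52
ee_pos: [0.6462, 0.0632, 0.0444]
tool_rot: [2.246, -2.195, -0.0]
contact_force: [-4.9, -3.3, 3.1]
gripper_width: 0.498
grasp_force: 62.4
```

```bash
python3 -m creep '[[-2,0,0,0,0,0,1],[-4,0,0,0,0,0,1],[-6,0,0,0,0,0,1],[-8,0,0,0,0,0,1],[-8,0,0,0,0,0,1]]'
```

```text
t: 23.15
ee_pos: [0.646, 0.0712, 0.0444]
tool_rot: [2.246, -2.195, -0.0]
contact_force: [-4.1, -4.2, 3.0]
gripper_width: 0.504
grasp_force: 62.4
```

```bash
python3 -m creep '[[-2,0,0,0,0,0,1],[-4,0,0,0,0,0,1],[-6,0,0,0,0,0,1],[-6,0,0,0,0,0,1],[-6,0,0,0,0,0,1]]'
```

```text
t: 23.78
ee_pos: [0.6459, 0.0771, 0.0444]
tool_rot: [2.246, -2.195, -0.0]
contact_force: [-3.9, -4.7, 2.4]
gripper_width: 0.504
grasp_force: 62.4
```

```bash
python3 -m creep '[[-2,0,0,0,0,0,1],[-4,0,0,0,0,0,1],[-6,0,0,0,0,0,1],[-6,0,0,0,0,0,1],[-6,0,0,0,0,0,1]]'
```

```text
t: 24.4
ee_pos: [0.6457, 0.0831, 0.0444]
tool_rot: [2.246, -2.195, -0.0]
contact_force: [-5.1, -4.2, 3.1]
gripper_width: 0.499
grasp_force: 62.4
```

```bash
python3 -m creep '[[-2,0,0,0,0,0,1],[-4,0,0,0,0,0,1],[-6,0,0,0,0,0,1],[-6,0,0,0,0,0,1],[-6,0,0,0,0,0,1]]'
```

```text
t: 25.02
ee_pos: [0.6456, 0.0891, 0.0444]
tool_rot: [2.246, -2.195, -0.0]
contact_force: [-5.4, -5.1, 3.0]
gripper_width: 0.501
grasp_force: 62.5
```

```bash
python3 -m creep '[[-2,0.1,0,0,0,0,1],[-4,0.2,0,0,0,0,1],[-6,0.2,0,0,0,0,1],[-6,0.2,0,0,0,0,1],[-6,0.2,0,0,0,0,1]]'
```

```text
t: 25.65
ee_pos: [0.6454, 0.0953, 0.0444]
tool_rot: [2.246, -2.195, -0.0]
contact_force: [-3.1, -4.4, 2.4]
gripper_width: 0.505
grasp_force: 62.4
```

```bash
python3 -m creep '[[-2,0,0,0,0,0,1],[-4,0,0,0,0,0,1],[-6,0,0,0,0,0,1],[-6,0,0,0,0,0,1],[-6,0,0,0,0,0,1]]'
```

```text
t: 26.28
ee_pos: [0.6453, 0.1012, 0.0444]
tool_rot: [2.246, -2.195, -0.0]
contact_force: [-2.9, -3.0, 2.8]
gripper_width: 0.503
grasp_force: 62.4
```

```bash
python3 -m creep '[[-2,0,0,0,0,0,1],[-4,0,0,0,0,0,1],[-6,0,0,0,0,0,1],[-6,0,0,0,0,0,1],[-6,0,0,0,0,0,1]]'
```

```text
t: 26.9
ee_pos: [0.6451, 0.1072, 0.0444]
tool_rot: [2.246, -2.195, -0.0]
contact_force: [-3.9, -3.4, 2.8]
gripper_width: 0.497
grasp_force: 62.4
```

```bash
python3 -m creep '[[-1,0,0,0,0,0,1],[-2,0,0,0,0,0,1],[-4,0,0,0,0,0,1],[-4,0,0,0,0,0,1],[-4,0,0,0,0,0,1]]'
```

```text
t: 27.52
ee_pos: [0.645, 0.1112, 0.0444]
tool_rot: [2.246, -2.195, -0.0]
contact_force: [-3.4, -3.9, 2.7]
gripper_width: 0.503
grasp_force: 62.4
```

```bash
python3 -m creep '[[-2,0,0,0,0,0,1],[-4,0,0,0,0,0,1],[-6,0,0,0,0,0,1],[-6,0,0,0,0,0,1],[-6,0,0,0,0,0,1]]'
```

```text
t: 28.15
ee_pos: [0.6449, 0.1172, 0.0444]
tool_rot: [2.246, -2.195, -0.0]
contact_force: [-3.4, -3.6, 2.2]
gripper_width: 0.504
grasp_force: 62.4
```

```bash
python3 -m creep '[[-1,0,0,0,0,0,1],[-2,0,0,0,0,0,1],[-4,0,0,0,0,0,1],[-4,0,0,0,0,0,1],[-4,0,0,0,0,0,1]]'
```

```text
t: 28.78
ee_pos: [0.6448, 0.1212, 0.0444]
tool_rot: [2.246, -2.195, -0.0]
contact_force: [-3.7, -3.7, 2.8]
gripper_width: 0.502
grasp_force: 62.4
```

```bash
python3 -m creep '[[-1,0,0,0,0,0,1],[-2,0,0,0,0,0,1],[-4,0,0,0,0,0,1],[-4,0,0,0,0,0,1],[-4,0,0,0,0,0,1]]'
```

```text
t: 29.4
ee_pos: [0.6447, 0.1244, 0.0444]
tool_rot: [2.245, -2.195, 0.0]
contact_force: [-3.5, -7.5, 3.4]
gripper_width: 0.508
grasp_force: 62.4
```

```bash
python3 - <<'E'
from h import *
from rig import optics
s=optics.snapshot("side"); w=optics.snapshot("wrist")
im=np.zeros((480,800,3),np.uint8); im[:,:480]=cv2.resize(s["img"][260:420,260:420],(480,480),interpolation=2); im[:240,480:]=cv2.resize(w["img"],(320,240)); cv2.imwrite("pics/c6.png",im)
P=pts(w);m=(w["range_z"]>0)&(abs(P[...,2]-.045)<.008);m[280:]=0
for c in(290,320,350): vv=np.where(m[:,c])[0]; print(c,vv.min(),ray(w,[[c,vv.min()-.5]],.045)[0].round(4))
E
```

```text
290 0 [0.6586 0.0179 0.045 ]
320 0 [0.6496 0.0177 0.045 ]
350 0 [0.6406 0.0175 0.045 ]
```

View pics/c6.png

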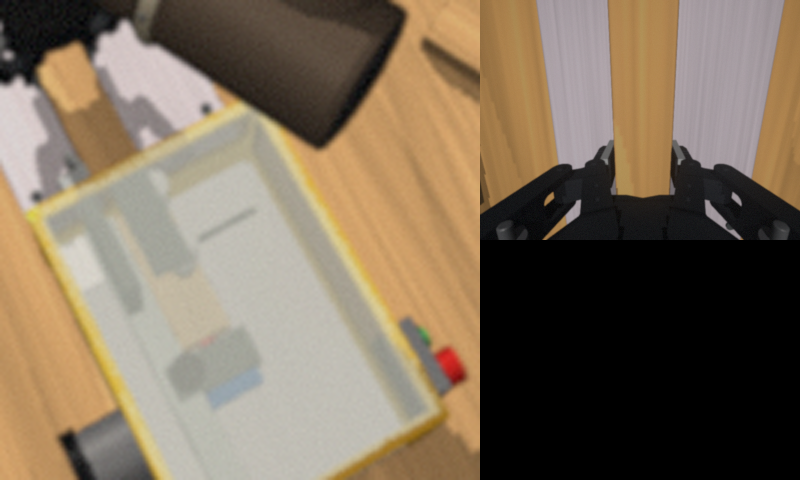

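The side crop shows the batten through the window, its front end at (200,340) just touching the red plunger in front of the dark stop block. The force has risen to 7.5 N, so I push on gently.

```bash
python3 -m creep '[[-1,0,0,0,0,0,1],[-2,0,0,0,0,0,1],[-3,0,0,0,0,0,1],[-4,0,0,0,0,0,1],[-4,0,0,0,0,0,1]]'
```

```text
t: 30.12
ee_pos: [0.6446, 0.1277, 0.0444]
tool_rot: [2.244, -2.194, 0.001]
contact_force: [-2.4, -10.2, 4.1]
gripper_width: 0.496
grasp_force: 62.4
```

```bash
python3 -m creep '[[-1,0,0,0,0,0,1],[-2,0,0,0,0,0,1],[-3,0,0,0,0,0,1],[-4,0,0,0,0,0,1],[-4,0,0,0,0,0,1]]'
```

```text
t: 30.75
ee_pos: [0.6445, 0.1313, 0.0444]
tool_rot: [2.244, -2.194, 0.001]
contact_force: [-1.5, -11.2, 3.8]
gripper_width: 0.502
grasp_force: 62.5
```

```bash
python3 -m creep '[[-1,0,0,0,0,0,1],[-2,0,0,0,0,0,1],[-3,0,0,0,0,0,1],[-3,0,0,0,0,0,1],[-3,0,0,0,0,0,1]]'
```

```text
t: 31.38
ee_pos: [0.6443, 0.1315, 0.0444]
tool_rot: [2.241, -2.193, 0.003]
contact_force: [1.7, -24.9, 4.6]
gripper_width: 0.501
grasp_force: 62.5
```

```bash
python3 -m creep '[[-1,0,0,0,0,0,1],[-2,0,0,0,0,0,1],[-2,0,0,0,0,0,1],[-2,0,0,0,0,0,1],[-2,0,0,0,0,0,1]]'
```

```text
t: 32.0
ee_pos: [0.6441, 0.1316, 0.0444]
tool_rot: [2.239, -2.192, 0.004]
contact_force: [2.3, -32.5, 4.4]
gripper_width: 0.5
grasp_force: 62.6
```

```bash
python3 -m creep '[[0.5,0,0,0,0,0,1],[1,0,0,0,0,0,1],[1,0,0,0,0,0,1],[1,0,0,0,0,0,1],[1,0,0,0,0,0,1]]'; python3 -m creep '[[0,0,0,0,0,0,1],[0,0,0,0,0,0,1],[0,0,0,0,0,0,1],[0,0,0,0,0,0,1],[0,0,0,0,0,0,1]]' && python3 -c "
from rig import order;print(order.finish_job())"
```

```text
t: 32.62
ee_pos: [0.6441, 0.1316, 0.0444]
tool_rot: [2.24, -2.193, 0.003]
contact_force: [2.1, -28.4, 4.3]
gripper_width: 0.498
grasp_force: 62.6
t: 33.25
ee_pos: [0.6441, 0.1315, 0.0444]
tool_rot: [2.24, -2.193, 0.003]
contact_force: [1.4, -28.5, 5.2]
gripper_width: 0.502
grasp_force: 62.6
the job is handed in; nothing more can be done
None
```

The job is handed in at 33 s: the batten is through the window along the fence and felt solid against the stop, gripped and held there with about 28 N. The hand-in returned no verdict, and an earlier miss at the window lip read 54 N at the wrist (limit 60 N on the saw) before I backed off and realigned.

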